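Do up the last clamp of the pressure cooker

TASK

The pressure cooker's lid is clamped down except for one hinged bolt, which leans out of its slot: swing that bolt upright into the slot of the lid lug, then screw its wing nut down clockwise in short turns, clear of the vent pipe beside it, until you feel it bear on the lug, and nip it up about 20 degrees more so that it is snug but not overtightened. Do not lean on the vent pipe, and leave the tray, the cup and the spoon where they are.

Things in the scene. Friction and masses are not known exactly. Their poses are not given: they have to be found in the camera images.
- pot: Aluminium pressure cooker, fixed. Origin: centre of its underside; z up. In mm: pot radius 118; lid flange radius 130, top at z 163, domed to 181 in the middle; grip bar over the middle, top at 216; dial gauge at y -62, top at 213. Six clamps, every 60 degrees, on radius 142; five are done up (black wing nuts, tops at 194); the open one is towards the pot's +y.
- seat (a point): Where the nut will bear: on the axis of the upright bolt, in the plane of the lug's top, pot (0, 142, 166) mm; axes as the pot's, so +y points outwards from the pot. The lug is a fork on the lid with a 10 mm slot for the bolt, open outwards, from 20 mm inwards to 14 mm outwards of this point, 33 mm wide.
- pin (a point): Pin on which the bolt swings in and out, 48 mm below the seat, pot (0, 142, 118) mm; it lies along the pot's x.
- vent: Upright steel vent pipe on the lid, 15 mm in diameter (20 mm collar in its lowest 8 mm), 40 mm tall, its top 39 mm above the seat. Origin: centre of its foot. Its axis stands 34 mm from the seat, straight inwards (pot -y). It bounds the turning arcs: a finger cannot pass between nut and pipe.
- nut: Black wing nut on the open bolt. Origin: on the bolt axis at its underside; x along its two wings, z up the bolt. 42 mm over the flat wing ends (12 mm wide); wings 12 mm thick, flat-sided, 8 to 28 mm above the origin; hub 20 mm in diameter, 15 high. Can be gripped across the 12 or the 42 mm. Clockwise from above tightens. Runs freely (0.03 Nm) until it bears, then 0.22 Nm plus 0.25 Nm per rad.
- bolt (a joint): Lean of the hinged bolt, rad: 0 upright in the slot (a firm stop), positive leaning outwards; 0.3 to 0.6 at the start. Steel, 8 mm in diameter, its end 74 mm from the pin; the nut's origin is 48 to 49 mm from the pin. It stays where it is put; friction 0.12 Nm (about 2 N at the nut).
- gap (a joint): Height of the nut above its seat along the bolt, m: 0 when it bears, 0.0002 per rad of turn (thread 1.25 mm a turn); at the start 1.7 to 2.9 rad of turning are left until it bears (pushing on a wing can spin it). Far smaller than the noise of the reading: it has to be felt.
- washer (a joint): How far the steel washer (25 mm in diameter) between nut and lug, and with it lug and lid seal, has been pressed down, m: 0 until the nut bears, then 0.0002 per rad of further turn (20 degrees: 0.00007). Far smaller than the noise of the reading. The nut does not spring back when let go.
- meal_tray: Lidded stainless meal tray, 270 x 210 x 54 mm, bystander. Origin: centre of its underside.
- cup: Steel cup, 72 mm in diameter, 85 mm tall, bystander. Origin: centre of its underside.
- spoon: Steel serving spoon, 240 mm long, lying flat, bystander. Origin near its middle, x along it.

How it is judged:
On the way, in this order (a step that is already met when the one before it is completed fails the run):
1. the hinged bolt stands upright in the slot of the lid lug (value of joint bolt below 0.08 rad), for 0.2 s.
2. the wing nut bears on the lug and is nipped up (value of joint gap below 4e-05 m and value of joint washer above 2.8e-05 m), for 0.2 s.
At the end, for the whole second after the job is handed in: The bolt stands upright in its slot (within 0.08 rad); the nut bears on the lug (gap under 0.04 mm) and is nipped up so that the washer under it is pressed down 0.028 to 0.122 mm, which is 8 to 35 degrees of turn after the nut first bears (all of step 2 and value of joint bolt below 0.08 rad and value of joint washer below 0.000122 m); the robot touches nothing.
It fails at once if the nut is overtightened: turned more than 35 degrees past where it first bears (value of joint washer above 0.000122 m).
It fails at once if the robot leans on the vent pipe with more than 15 N (contact force between any of the fingers, the arm and vent above 15 N).
It fails at once if the tray, the cup or the spoon is moved by more than 30 mm (distance of any of meal_tray, cup, spoon from where it was at the start of the episode above 0.03 m).
It also fails if it takes over 72 s, if anything falls off the work surface, if the arm or the gripper's body presses on something with over 40 N, if the wrist force passes 120 N, or if a joint passes its speed limit or range.

ROBOT

A 6-joint arm with a two-finger parallel gripper is mounted at the origin on the work surface. World frame = base frame: x ahead of the robot, y to its left, z up, the work surface at z = 0. Lengths are in m, angles in rad, forces in N, time in s.
With the tool pointing down it reaches from about 0.35 to 0.725 m from the base axis. Payload 6 kg.
Tool frame: the origin (TCP) lies midway between the tips of the shut fingers; the grasp point (between the pads) lies 19 mm behind it; x points along the fingers, y is the direction in which the jaws open and shut, and the axes are right-handed (so a half turn about x gives the same grasp; the last joint's range is limited). The gripper opens to 85 mm and grips with 20 to 120 N. Pads are 22 mm wide; open, the fingers measure 114 mm over their backs; the gripper's body (76 mm by 85 mm) begins 54 mm behind the grasp point. The pads swing forward as they close: fully open they stand 13 mm farther back than shut.
Start: joints at [1.504, 0.04, 0.085, 0, -1.615, -0.334], TCP at [0.234, 0.552, 0.231] pointing down, gripper open.
Joint ranges: [-2.56, 2.56], [-1.29, 2.01], [-1.08, 1.49], [-3.29, 1.98], [-2.81, -0.18], [-2.99, 2.99]. Speed limits (rad/s): [2.57, 2.57, 3.01, 3.14, 3.14, 3.14].

INTERFACE

Orientations are given as a unit quaternion [w, x, y, z].
In Python, from rig import ctrl, vision, ticket, finder gives the robot as it stands.
- The arm moves only by the tool drive_tool, never from a script. Its argument "moves" is a list of rows, each a list of 7 numbers: the shift along the world's x, y, z in mm, then the turn, a rotation vector about the world's x, y, z in degrees, then the closure, from 0 (fully open) to 1 (shut). A call has 1 to 8 rows; each row shifts and turns the pose as measured when the row begins; what a row does not reach is not made up. A row lasts 1/10 s, in which the tool goes at most 50 mm and 8.59 degrees, less where a joint would pass 70% of its speed; a pose out of reach is approached as far as the arm can. A call is refused whole if a number of a shift passes 50 or a number of a turn 8.59, either way. A call with a gripper value outside its range is refused whole. The fingers move at their own pace and stop on an object; "force" is the grip in N (left out, the last holds). Time passes only in rows, so rows that do not move let the fingers close. It gives the time, the measured TCP pose, the force and the opening at its end, in the units of the state.
- ctrl.get_obs(): the state, without advancing time (a new reading comes with each control period).
- vision.camera(name): name is "side" or "top"; returns a dict with "pixels" (400x640x3 uint8, red, green, blue), "z_map" (400x640 float32, m along the optical axis (not along the pixel's ray), 0 where there is no reading), "intrinsics" (3x3 intrinsics, pixels), "world_to_cam" (4x4, takes a point from world to camera coordinates). Camera axes: x right, y down, z forward; pixel columns grow to the right and rows downward; lengths in m; the calibration is good to about 2 mm. A picture is of the moment at which its call begins.
- ticket.job_done(): hands the job in, once; it reports no verdict.
Trained networks look in a picture, given as the dict that the camera call returned (one of the last four; its "shot" number tells which), for a name from the list of things; names that differ only in an ending like _2 or _b are one class to them, and where a whole thing is asked for, a point or a joint stands for the part that bears it (a point fixed in the world has none). Each returns a list of dicts, best first, with "score" (0 to 1); they miss things now and then, are a little off and sometimes report something else, mostly with a low value. They report only what shows in the picture. A call takes as long as a camera call.
- finder.search_frame(label, picture): "position" ([column, row] in pixels, amid what is visible of it).
- finder.outline_of(label, picture): "mask" (400x640 bool, what is visible of it) and "position" ([column, row] in pixels, amid what is visible of it).
The state is a dict: "clock": time; "q": joint angles; "joint_velocities": joint speeds; "joint_torque": joint torques, N m; "eef_pos": TCP position; "orientation": TCP orientation; "wrist_force": force on the tool from outside, world axes, zero at the start; "torque": the same for the moment, N m; "gripper_width": finger opening in m.
Only numpy, scipy, OpenCV 4.12 (cv2) and the standard library are available. Lean on these libraries where they do the work, as an engineer would, in place of code of your own. Each camera call takes 0.05 s, during which the arm holds its last target. There are 200 camera calls.

## Working session

There is one attempt and no reset: what is moved stays moved. The work goes in short steps, Python scripts to look and compute and a tool call to move; the robot and the scene stay as the last step left them, time stands still between calls to the robot, and variables do not carry over. Pictures are saved under pics/ and viewed, about 8 in all and at most 12, crops included, and the job is handed in when it is done.

Besides the shell and the picture viewer there is one more tool, called after ">>>" as name(argument=value, ...) on one line, values as JSON. drive_tool: Moves the arm, as the interface text tells. Its arguments: {"type":"object","properties":{"moves":{"type":"array","items":{"type":"array","items":{"type":"number"}}},"force":{"type":"number"}},"required":["moves"]}

```bash
mkdir -p pics; cat > h.py <<'E'
import numpy as np, cv2
from rig import ctrl, vision, ticket, finder
def cam(n):
    return vision.camera(n)
def pts(c,mask):
    z=c['z_map']; m=mask&(z>0); r,k=np.nonzero(m); d=z[r,k]
    K=c['intrinsics']; p=np.c_[(k-K[0,2])*d/K[0,0],(r-K[1,2])*d/K[1,1],d,np.ones(len(d))]
    return (np.linalg.inv(c['world_to_cam'])@p.T).T[:,:3]
def proj(c,P):
    P=np.atleast_2d(P); q=(c['world_to_cam']@np.c_[P,np.ones(len(P))].T).T[:,:3]; u=(c['intrinsics']@q.T).T
    return u[:,:2]/u[:,2:]
def save(c,n,box=None,s=1):
    im=c['pixels'][:,:,::-1]
    if box: im=im[box[1]:box[3],box[0]:box[2]]
    cv2.imwrite('pics/'+n,cv2.resize(im,None,fx=s,fy=s,interpolation=cv2.INTER_CUBIC))
E
python3 - <<'E'
from h import *
np.set_printoptions(precision=4,suppress=True)
print(ctrl.get_obs())
ims=[]
for n in('top','side'):
    c=cam(n); ims.append(c['pixels'][:,:,::-1])
    print(n,'campos',np.linalg.inv(c['world_to_cam'])[:3,3],c['intrinsics'][0,0])
    for l in('pot','vent','nut','bolt','meal_tray','cup','spoon'):
        for o in finder.outline_of(l,c)[:3]:
            p=pts(c,o['mask']); 
            print(l,round(o['score'],2),np.round(o['position']),o['mask'].sum(),np.median(p,0) if len(p) else '',np.percentile(p,[2,98],axis=0).round(3).tolist() if len(p) else '')
    save(c,n+'0.png')
E
```

```text
{'clock': 0.0, 'q': array([ 1.5037,  0.0408,  0.0838, -0.0005, -1.6155, -0.3337]), 'joint_velocities': array([ 0.0009,  0.0006,  0.001 , -0.0013, -0.0002,  0.    ]), 'joint_torque': array([  0.0001, -36.8211,  34.7427,   6.9328,  -0.0054,   0.    ]), 'eef_pos': array([0.2339, 0.5522, 0.2303]), 'orientation': array([ 0.1401, -0.6929,  0.1414,  0.693 ]), 'wrist_force': array([-0.5774, -0.3755,  0.0584]), 'torque': array([ 0.0069,  0.029 , -0.0501]), 'gripper_width': 0.0856459573394533}
top campos [0.3056 0.1236 1.1671] 461.3265954945583
pot 0.7 [454. 192.] 13380 [ 0.5054 -0.1772  0.1736] [[0.368, -0.316, 0.024], [0.663, -0.041, 0.216]]
vent 0.52 [410. 177.] 98 [ 0.5216 -0.0758  0.1904] [[0.515, -0.088, 0.167], [0.535, -0.069, 0.209]]
vent 0.26 [452. 190.] 13308 [ 0.5043 -0.1769  0.1736] [[0.366, -0.315, 0.036], [0.647, -0.041, 0.216]]
nut 0.74 [378. 176.] 150 [ 0.5273 -0.0121  0.1787] [[0.516, -0.026, 0.161], [0.545, 0.007, 0.191]]
bolt 0.63 [379. 179.] 166 [ 0.5276 -0.0128  0.1789] [[0.517, -0.028, 0.164], [0.543, 0.007, 0.191]]
meal_tray 0.73 [196. 174.] 8879 [0.5524 0.4125 0.0532] [
[... 581 characters left out ...]
.043, 0.215]]
vent 0.35 [251. 230.] 1163 [0.3446 0.2155 0.0543] [[0.312, 0.185, -0.001], [0.418, 0.316, 0.085]]
nut 0.66 [382. 205.] 220 [ 0.5251 -0.0164  0.174 ] [[0.513, -0.03, 0.0], [0.692, 0.08, 0.189]]
bolt 0.73 [384. 209.] 244 [ 0.525  -0.0173  0.1739] [[0.513, -0.031, 0.134], [0.541, 0.004, 0.189]]
meal_tray 0.63 [268. 166.] 4518 [0.539  0.3907 0.0519] [[0.426, 0.308, 0.009], [0.684, 0.511, 0.056]]
cup 0.84 [252. 232.] 1062 [0.3436 0.2126 0.0562] [[0.312, 0.185, 0.006], [0.378, 0.251, 0.085]]
spoon 0.91 [334. 208.] 427 [0.5741 0.1615 0.0131] [[0.476, 0.149, 0.001], [0.711, 0.197, 0.021]]
spoon 0.3 [382. 204.] 213 [ 0.5252 -0.0173  0.1742] [[0.513, -0.03, 0.038], [0.635, 0.052, 0.189]]
```

```bash
python3 - <<'E'
import cv2,numpy as np
a=cv2.imread('pics/top0.png')[110:275,330:550]; b=cv2.imread('pics/side0.png')[130:400,300:600]
a=cv2.resize(a,(400*220//220,300),interpolation=cv2.INTER_CUBIC); b=cv2.resize(b,(400,360),interpolation=cv2.INTER_CUBIC)
a=cv2.resize(cv2.imread('pics/top0.png')[110:275,330:550],(480,360)); cv2.imwrite('pics/v1.png',np.hstack([a,b])[:,:800] if a.shape[1]+b.shape[1]<=800 else cv2.resize(np.hstack([a,b]),(800,327)))
E
```

```text
(no output)
```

View pics/v1.png

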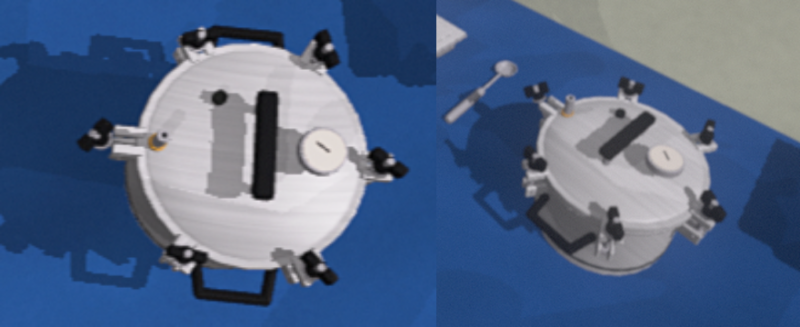

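```bash
python3 - <<'E'
from h import *
from scipy.optimize import least_squares
np.set_printoptions(precision=4,suppress=True)
P=[]
for n in('top','side'):
    c=cam(n); allp=pts(c,np.ones((400,640),bool))
    # flange: z 0.158-0.168 ring
    s=allp[(abs(allp[:,2]-.175)<.04)&(np.hypot(allp[:,0]-.51,allp[:,1]+.18)<.2)]
    f=s[(abs(s[:,2]-.163)<.0025)]
    # fit outer edge circle: take max radius per angle bin
    ctr=np.array([.51,-.18])
    for it in range(5):
        d=f[:,:2]-ctr; r=np.hypot(*d.T); a=np.arctan2(d[:,1],d[:,0]); b=((a+np.pi)/(2*np.pi)*48).astype(int)%48
        # nuts/lugs excluded: r<134
        e=np.array([f[(b==k)&(r<.134)][np.argmax(r[(b==k)&(r<.134)])][:2] for k in range(48) if ((b==k)&(r<.134)).sum()>3])
        R=least_squares(lambda x:np.hypot(e[:,0]-x[0],e[:,1]-x[1])-x[2],[*ctr,.13],loss='soft_l1',f_scale=.002)
        ctr=R.x[:2]
    print(n,'circle',R.x)
    # black nuts
    im=c['pixels'].astype(int); blk=(im.max(2)<60); q=pts(c,blk); q=q[(q[:,2]>.17)&(q[:,2]<.205)&(np.hypot(q[:,0]-ctr[0],q[:,1]-ctr[1])>.115)&(np.hypot(q[:,0]-ctr[0],q[:,1]-ctr[1])<.2)]
    a=np.degrees(np.arctan2(q[:,1]-ctr[1],q[:,0]-ctr[0]))
    h,ed=np.histogram(a,36,(-180,180)); print([(int(ed[i]),int(h[i])) for i in range(36) if h[i]])
    for lab in ('nut','vent'):
        o=finder.outline_of(lab,c)
        if o:
            m=o[0]['mask'];p=pts(c,m);p=p[(p[:,2]>.155)&(np.hypot(*(p[:,:2]-[.525,-.04]).T)<.07)]
            if len(p)<10: continue
            print(lab,len(p)); t=p[p[:,2]>np.percentile(p[:,2],50)]
            u,s_,v=np.linalg.svd(t[:,:2]-t[:,:2].mean(0)); print(t.mean(0),s_,v[0],np.sort(p[:,2])[-5:])
E
```

```text
top circle [ 0.5158 -0.1864  0.1297]
[(-170, 1), (-160, 137), (-110, 5), (-100, 132), (-90, 4), (-50, 18), (-40, 96), (-30, 15), (10, 20), (20, 67), (30, 31), (70, 1), (80, 118), (90, 3), (130, 17), (140, 72), (150, 24)]
vent 104
[ 0.5232 -0.0779  0.2031] [0.0295 0.0277] [-0.8703  0.4925] [0.2079 0.2079 0.2084 0.2084 0.2085]
side circle [ 0.5149 -0.1892  0.1297]
[(-160, 173), (-110, 11), (-100, 219), (-90, 1), (-50, 39), (-40, 55), (-30, 3), (10, 19), (20, 77), (30, 19), (80, 94), (90, 1), (130, 11), (140, 107), (150, 52)]
nut 1074
[ 0.5216 -0.0672  0.1782] [0.8636 0.3329] [-0.098  -0.9952] [0.2054 0.2055 0.2057 0.2062 0.2064]
```

The view shows the pot with its open bolt on the left in the top view, leaning out at about (379,177). The vent is at about (410,177), and the other five clamps are done up. Next I'll refine the pot yaw, the lean and the nut's yaw.

```bash
cat > m.py <<'E'
from h import *
from scipy.optimize import least_squares
np.set_printoptions(precision=4,suppress=True)
ctr=np.array([.5155,-.1875])
def nutpts(c):
    im=c['pixels'].astype(int); return pts(c,(im.max(2)<70))
def measure(show=True):
    A=[]
    out={}
    for n in('top','side'):
        c=cam(n); q=nutpts(c); r=np.hypot(*(q[:,:2]-ctr).T); q=q[(q[:,2]>.165)&(q[:,2]<.21)&(r>.12)&(r<.2)]
        a=np.arctan2(q[:,1]-ctr[1],q[:,0]-ctr[0])
        o=[]
        for k in range(6):
            a0=np.radians(-156+60*k); m=abs((a-a0+np.pi)%(2*np.pi)-np.pi)<.25
            p=q[m]; t=p[p[:,2]>p[:,2].max()-.02]; mid=(t.min(0)+t.max(0))/2; cen=t.mean(0)
            o.append([np.degrees(np.arctan2(*(cen[:2]-ctr)[::-1])),np.hypot(*(cen[:2]-ctr)),cen[2],p[:,2].max(),len(p)])
            if k==4: out[n]=p
        print(n); print(np.array(o))
        save(c,'%s_%.0f.png'%(n,ctrl.get_obs()['clock']*100))
        out[n+'c']=c
    return out
E
python3 - <<'E'
from m import *
o=measure()
for n in('top','side'):
    p=o[n]; print(n,p.mean(0),np.percentile(p,[1,99],axis=0).tolist())
    u,s,v=np.linalg.svd(p-p.mean(0),full_matrices=False); print(s,v)
from scipy.spatial.transform import Rotation as R
ob=ctrl.get_obs(); q=ob['orientation']; print(R.from_quat(q[[1,2,3,0]]).as_matrix())
c=o['topc'];d=o['sidec']
a=cv2.resize(c['pixels'][150:205,355:435,::-1],(480,330),interpolation=cv2.INTER_CUBIC)
x,y=380,205
b=cv2.resize(d['pixels'][175:230,355:408,::-1],(318,330),interpolation=cv2.INTER_CUBIC)
cv2.imwrite('pics/v2.png',np.hstack([a,b]))
E
```

```text
top
[[-155.9299    0.1421    0.1905    0.1978  144.    ]
 [ -95.6184    0.1394    0.1903    0.1993  151.    ]
 [ -34.2419    0.1385    0.1913    0.2004  141.    ]
 [  26.2114    0.1398    0.1903    0.198   123.    ]
 [  85.3383    0.1777    0.1816    0.1929  144.    ]
 [ 144.732     0.144     0.1912    0.199   122.    ]]
side
[[-154.6437    0.1491    0.1889    0.1963  209.    ]
 [ -96.8351    0.1453    0.1879    0.1959  262.    ]
 [ -37.6388    0.1359    0.1888    0.1958  118.    ]
 [  24.8214    0.1357    0.1865    0.195   140.    ]
 [  85.7224    0.1709    0.1792    0.1916  139.    ]
 [ 147.139     0.1442    0.1877    0.1948  195.    ]]
top [ 0.5281 -0.0107  0.1791] [[0.5140168757584359, -0.028195308187302894, 0.16562855421741168], [0.5449527178030732, 0.008549096417819264, 0.1917932371906137]]
[0.1504 0.0922 0.0317] [[-0.6316  0.6726 -0.3856]
 [ 0.3206  0.6795  0.6599]
 [ 0.7059  0.2932 -0.6448]]
side [ 0.5261 -0.0164  0.1763] [[0.5145021362549435, -0.029535057133463175, 0.165878628392757], [0.5394273734013229, 0.0004292621412046423, 0.18969038931447485]]
[0.1344 0.0759 0.0229] [[-0.621   0.6819 -0.3865]
 [ 0.22    0.6249  0.749 ]
 [-0.7523 -0.3802  0.5381]]
[[-0.     -0.3902 -0.9208]
 [-0.0001 -0.9208  0.3902]
 [-1.      0.0001 -0.    ]]
```

View pics/v2.png

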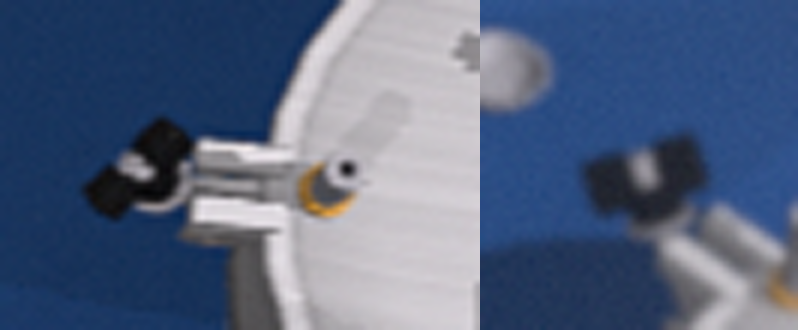

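>>> drive_tool(moves=[[20, -38, 5, 0, 0, -4, 0.5], [20, -38, 5, 0, 0, -4, 0.5], [20, -38, 5, 0, 0, -4, 0.5], [20, -38, 5, 0, 0, -4, 0.5], [20, -38, 0, 0, 0, -4, 0.5], [20, -38, 0, 0, 0, -4, 0.5], [20, -38, 0, 0, 0, -4, 0.5], [20, -38, 0, 0, 0, -1, 0.5]], force=40)

```text
clock: 2.0
eef_pos: [0.3951, 0.24, 0.2499]
orientation: [0.313, -0.634, 0.314, 0.634]
wrist_force: [1.6, 1.1, -0.1]
gripper_width: 0.0424
```

>>> drive_tool(moves=[[20, -38, 0, 0, 0, 0, 0.47], [20, -38, 0, 0, 0, 0, 0.47], [20, -38, 0, 0, 0, 0, 0.47], [20, -38, 0, 0, 0, 0, 0.47], [20, -38, 0, 0, 0, 0, 0.47], [20, -38, 0, 0, 0, 0, 0.47], [15, -24, 0, 0, 0, 0, 0.47], [0, 0, 0, 0, 0, 0, 0.47]])

```text
clock: 2.8
eef_pos: [0.5344, -0.0281, 0.2517]
orientation: [-0.316, 0.634, -0.314, -0.632]
wrist_force: [0.1, 0.8, -0.1]
gripper_width: 0.0453
```

```bash
cat >> h.py <<'E'
from scipy.spatial.transform import Rotation as Rot
def st():
    o=ctrl.get_obs(); M=Rot.from_quat(o['orientation'][[1,2,3,0]]).as_matrix()
    print('t',o['clock'],'p',(o['eef_pos']*1000).round(1),'yaw %.1f'%np.degrees(np.arctan2(M[1,1],M[0,1])),'axis',M[:,0].round(3),'q6 %.3f'%o['q'][5],'F',o['wrist_force'].round(2),'T',o['torque'].round(3),'w',round(o['gripper_width']*1000,1)); return o
E
python3 - <<'E'
from h import *
st()
c=cam('side'); 
save(c,'s3.png',(330,150,460,260),4)
E
```

```text
t 2.8 p [534.4 -28.1 251.7] yaw -143.0 axis [ 0.004  0.002 -1.   ] q6 0.323 F [ 0.08  0.77 -0.14] T [ 0.032  0.058 -0.022] w 45.3
```

View pics/s3.png

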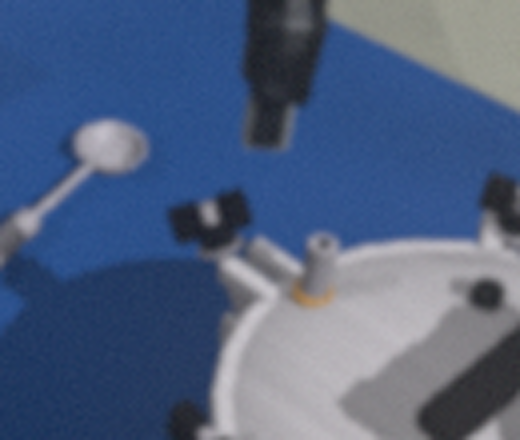

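>>> drive_tool(moves=[[-4, 20, 0, 0, 0, 1, 0.47], [0, 0, -20, 0, 0, 0, 0.47], [0, 0, -20, 0, 0, 0, 0.47], [0, 0, -15, 0, 0, 0, 0.47], [0, 0, 0, 0, 0, 0, 0.47]])

```text
clock: 3.35
eef_pos: [0.529, -0.0037, 0.1963]
orientation: [-0.311, 0.638, -0.306, -0.635]
wrist_force: [-0.2, -0.4, -0.6]
gripper_width: 0.0456
```

```bash
python3 - <<'E'
from h import *
st()
c=cam('side'); d=cam('top')
a=cv2.resize(c['pixels'][160:240,345:425,::-1],(400,400),interpolation=cv2.INTER_CUBIC)
b=cv2.resize(d['pixels'][140:220,340:420,::-1],(400,400),interpolation=cv2.INTER_CUBIC)
cv2.imwrite('pics/v4.png',np.hstack([a,b]))
E
```

```text
t 3.35 p [529.   -3.7 196.3] yaw -141.8 axis [ 0.006  0.004 -1.   ] q6 0.295 F [-0.23 -0.39 -0.56] T [-0.03  -0.032 -0.057] w 45.6
```

View pics/v4.png

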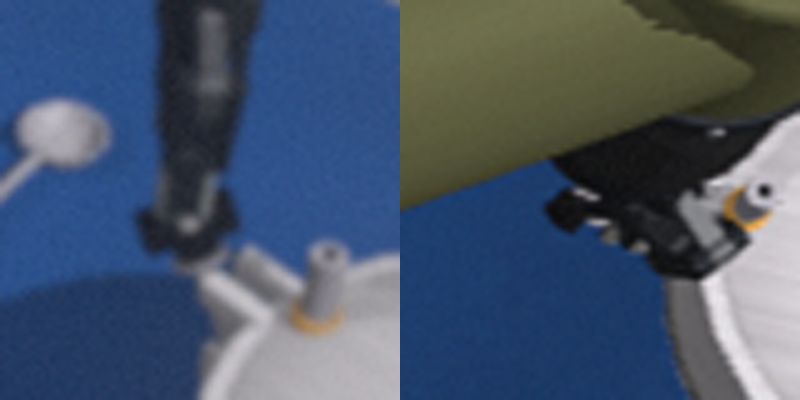

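Both fingers straddle the leaning nut: in the side crop the near finger is in front of it, between its wings at about (185,225). I'll lower, narrow the opening, and drag it inwards.

>>> drive_tool(moves=[[0, 0, -16, 0, 0, 0, 0.5], [-2, -4, 0, 0, 0, 0, 0.58], [-2, -4, 0, 0, 0, 0, 0.62], [0, -5, 0, 0, 0, 0, 0.62], [0, -5, 0, 0, 0, 0, 0.62], [0, -5, 0, 0, 0, 0, 0.62], [0, 0, 0, 0, 0, 0, 0.62]])

```text
clock: 4.15
eef_pos: [0.5283, -0.0278, 0.1878]
orientation: [-0.314, 0.642, -0.303, -0.631]
wrist_force: [0.7, 0.7, -1.1]
gripper_width: 0.0328
```

```bash
python3 - <<'E'
from h import *
st()
c=cam('side'); d=cam('top')
a=cv2.resize(c['pixels'][160:240,345:425,::-1],(400,400),interpolation=cv2.INTER_CUBIC)
b=cv2.resize(d['pixels'][140:220,340:420,::-1],(400,400),interpolation=cv2.INTER_CUBIC)
cv2.imwrite('pics/v5.png',np.hstack([a,b]))
E
```

```text
t 4.15 p [528.3 -27.8 187.8] yaw -141.7 axis [ 0.02   0.007 -1.   ] q6 0.340 F [ 0.73  0.72 -1.09] T [ 0.434 -0.061  0.019] w 32.8
```

View pics/v5.png

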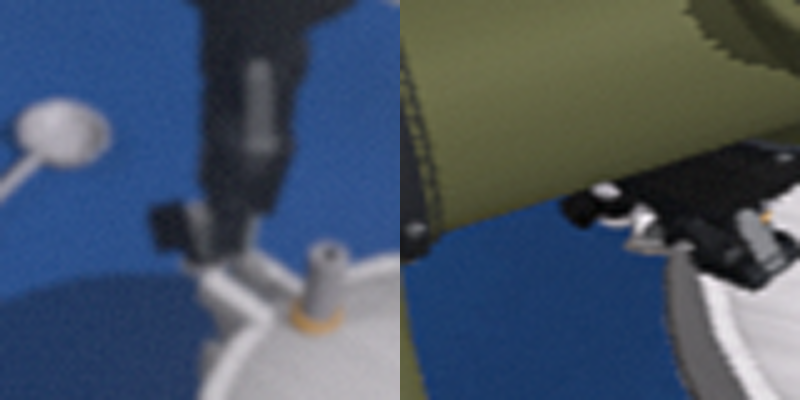

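The bolt has started to move: the nut sits further inwards in both crops, at about (175,225) in the side one. The finger contact is light.

>>> drive_tool(moves=[[-4, -4, -4, -0.4, 1.1, 0, 0.62], [-3, -5, -3, 0, 0, 0, 0.62], [-1, -5, -1, 0, 0, 0, 0.62], [-1, -5, 0, 0, 0, 0, 0.62], [0, 0, 0, 0, 0, 0, 0.62]])

```text
clock: 4.75
eef_pos: [0.5251, -0.0458, 0.1846]
orientation: [-0.311, 0.642, -0.305, -0.631]
wrist_force: [1.7, 0.6, 1.8]
gripper_width: 0.0325
```

```bash
python3 - <<'E'
from h import *
st()
E
```

```text
t 4.75 p [525.1 -45.8 184.6] yaw -141.6 axis [ 0.017  0.001 -1.   ] q6 0.372 F [1.72 0.64 1.76] T [ 0.332 -0.747 -0.061] w 32.5
```

>>> drive_tool(moves=[[-3, -4, 0, 0, 1, 0, 0.62], [-3, -4, 0, 0, 0, 0, 0.62], [-2, -4, 0, 0, 0, 0, 0.62], [0, 0, 0, 0, 0, 0, 0.62]])

```text
clock: 5.15
eef_pos: [0.5212, -0.0579, 0.1859]
orientation: [-0.309, 0.639, -0.306, -0.634]
wrist_force: [6.8, 0.5, -0.3]
gripper_width: 0.0323
```

```bash
python3 - <<'E'
from h import *
st()
c=cam('side'); d=cam('top')
a=cv2.resize(c['pixels'][160:240,345:425,::-1],(400,400),interpolation=cv2.INTER_CUBIC)
b=cv2.resize(d['pixels'][140:220,340:420,::-1],(400,400),interpolation=cv2.INTER_CUBIC)
cv2.imwrite('pics/v6.png',np.hstack([a,b]))
E
```

```text
t 5.15 p [521.2 -57.9 185.9] yaw -141.6 axis [ 0.008  0.002 -1.   ] q6 0.396 F [ 6.82  0.51 -0.32] T [ 0.157 -2.234 -0.039] w 32.3
```

View pics/v6.png

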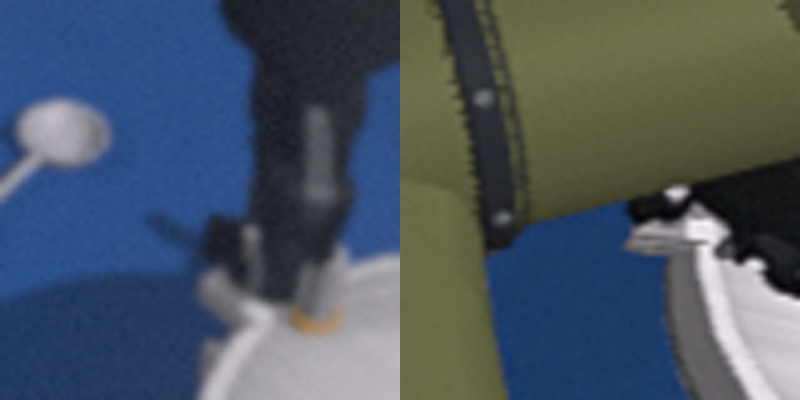

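The nut now stands almost above the lug. The 6.8 N of sideways force is the outer finger pressing the nut. I'll slide along the wing, away from the pipe, and close partway.

>>> drive_tool(moves=[[-1, 5, -1, 0, 0, 0, 0.62], [-1, 2, 0, 0, 0.5, 0, 0.65], [0, 0, 0, 0, 0, 0, 0.7], [0, 0, 0, 0, 0, 0, 0.74]], force=25)

```text
clock: 5.65
eef_pos: [0.5244, -0.0525, 0.1867]
orientation: [-0.309, 0.64, -0.307, -0.633]
wrist_force: [8.3, 0.5, -0.9]
gripper_width: 0.0224
```

```bash
python3 - <<'E'
from h import *
st()
E
```

```text
t 5.65 p [524.4 -52.5 186.7] yaw -141.7 axis [ 0.01  -0.002 -1.   ] q6 0.383 F [ 8.32  0.5  -0.87] T [ 0.34  -3.002 -0.043] w 22.4
```

>>> drive_tool(moves=[[3, 3, -1, 0, 0, 0, 0.78], [1, 1, 0, 0, 0, 0, 0.82], [0, 0, 0, 0, 0, 0, 0.9], [0, 0, 0, 0, 0, 0, 0.95], [0, 0, 0, 0, 0, 0, 0.95]])

```text
clock: 6.15
eef_pos: [0.5301, -0.0494, 0.1864]
orientation: [-0.309, 0.64, -0.308, -0.632]
wrist_force: [4.1, 1.3, 2.2]
gripper_width: 0.0116
```

```bash
python3 - <<'E'
from h import *
st()
c=cam('side'); d=cam('top')
a=cv2.resize(c['pixels'][160:240,345:425,::-1],(400,400),interpolation=cv2.INTER_CUBIC)
b=cv2.resize(d['pixels'][140:220,340:420,::-1],(400,400),interpolation=cv2.INTER_CUBIC)
cv2.imwrite('pics/v7.png',np.hstack([a,b]))
E
```

```text
t 6.15 p [530.1 -49.4 186.4] yaw -141.7 axis [ 0.011 -0.004 -1.   ] q6 0.378 F [4.13 1.29 2.2 ] T [ 0.546 -1.444 -0.055] w 11.6
```

View pics/v7.png

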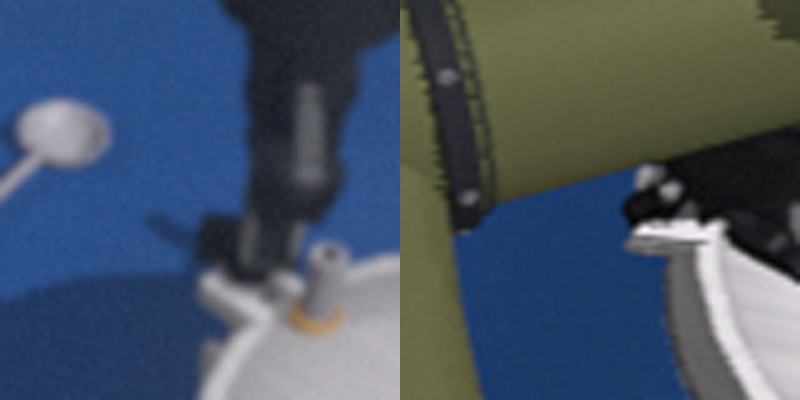

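The nut is gripped (11.6 mm opening), above the lug and clear of the pipe. I'll test for the upright stop by nudging inwards.

>>> drive_tool(moves=[[-1, -3, 0, 0, 0, 0, 0.95], [0, -3, 0, 0, 0, 0, 0.95], [0, -3, 0, 0, 0, 0, 0.95]], force=40)

```text
clock: 6.55
eef_pos: [0.5304, -0.0546, 0.1858]
orientation: [-0.311, 0.641, -0.304, -0.632]
wrist_force: [4.1, 11.9, 3.1]
gripper_width: 0.0109
```

```bash
python3 - <<'E'
from h import *
st()
E
```

```text
t 6.55 p [530.4 -54.6 185.8] yaw -141.6 axis [ 0.015  0.004 -1.   ] q6 0.395 F [ 4.1  11.93  3.13] T [ 4.161 -1.477  0.02 ] w 10.9
```

That 12 N could be the stop or the pipe, because the grip sits off-centre along the wing, towards the pipe. I'll back off, loosen, and slide outwards along the wing to centre the grip.

>>> drive_tool(moves=[[0, 2, 0, 0, 0, 0, 0.8], [-3, 4, 0, 0, 0, 0, 0.77], [-3, 4, 0, 0, 0, 0, 0.77], [0, 0, 0, 0, 0, 0, 0.77]])

```text
clock: 6.95
eef_pos: [0.5252, -0.0458, 0.1848]
orientation: [-0.312, 0.642, -0.305, -0.631]
wrist_force: [10.7, -0.5, -2.0]
gripper_width: 0.0198
```

```bash
python3 - <<'E'
from h import *
st()
c=cam('side'); save(c,'s8.png',(365,185,425,230),10)
# vent & pipe estimates from images
for n in ('side','top'):
    c=cam(n)
    p=pts(c,np.ones((400,640),bool)); v=p[(np.hypot(p[:,0]-.5245,p[:,1]+.079)<.016)&(p[:,2]>.186)&(p[:,2]<.212)]
    t=v[v[:,2]>.202]; print(n,len(v),v.mean(0) if len(v) else '',t.mean(0) if len(t) else '', (t.min(0),t.max(0)) if len(t) else '')
E
```

```text
t 6.95 p [525.2 -45.8 184.8] yaw -141.7 axis [ 0.018  0.001 -1.   ] q6 0.370 F [10.73 -0.46 -1.95] T [-0.625 -3.691 -0.114] w 19.8
side 87 [ 0.52024499 -0.0816788   0.19828127] [ 0.52249464 -0.0818631   0.20461981] (array([ 0.51491486, -0.08833973,  0.2024199 ]), array([ 0.53073408, -0.07512737,  0.20768371]))
top 0
```

View pics/s8.png

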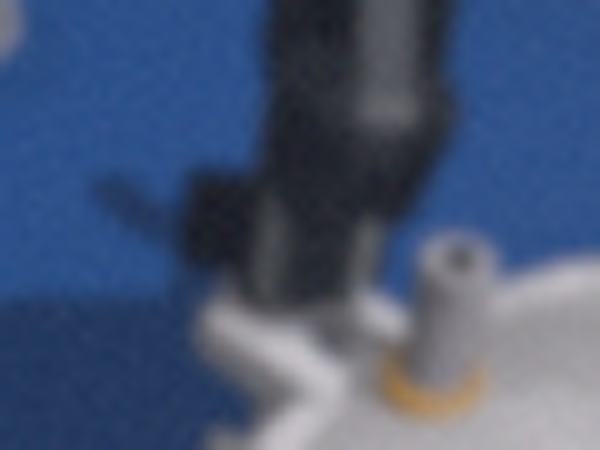

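The gap to the pipe is clear now (finger edge at about 380, pipe at 430 or so). The grip is about 3 mm short of centre on the wing, so I'll adjust and close.

>>> drive_tool(moves=[[2, 4, 0, 0, 1, 0, 0.77], [0, 0, 0, 0, 0, 0, 0.85], [0, 0, 0, 0, 0, 0, 0.95], [0, 0, 0, 0, 0, 0, 0.95]], force=40)

```text
clock: 7.5
eef_pos: [0.5299, -0.0421, 0.1845]
orientation: [-0.31, 0.639, -0.308, -0.634]
wrist_force: [5.3, -0.5, 0.0]
gripper_width: 0.0109
```

>>> drive_tool(moves=[[0, -2, 0, 0, 0, 0, 0.95], [0, -2, 0, 0, 0, 0, 0.95]])

```text
clock: 7.7
eef_pos: [0.5304, -0.0449, 0.1843]
orientation: [-0.31, 0.639, -0.307, -0.633]
wrist_force: [4.4, 4.6, 1.1]
gripper_width: 0.0109
```

>>> drive_tool(moves=[[0, -2, 0, 0, 0, 0, 0.95], [0, -2, 0, 0, 0, 0, 0.95]])

```text
clock: 7.9
eef_pos: [0.5306, -0.047, 0.1844]
orientation: [-0.311, 0.639, -0.305, -0.633]
wrist_force: [2.6, 3.4, 3.0]
gripper_width: 0.0108
```

```bash
python3 - <<'E'
from h import *
st()
E
```

```text
t 7.9 p [530.6 -47.  184.4] yaw -141.7 axis [ 0.011  0.004 -1.   ] q6 0.379 F [2.6  3.39 2.99] T [ 1.481 -0.837 -0.072] w 10.8
```

>>> drive_tool(moves=[[0, -2, 0, 0, 0, 0, 0.95], [0, -2, 0, 0, 0, 0, 0.95]])

```text
clock: 8.1
eef_pos: [0.5305, -0.0487, 0.1843]
orientation: [-0.312, 0.639, -0.304, -0.634]
wrist_force: [2.9, 6.6, 2.8]
gripper_width: 0.0106
```

>>> drive_tool(moves=[[0, -2, 0, 0, 0, 0, 0.95], [0, -2, 0, 0, 0, 0, 0.95]])

```text
clock: 8.3
eef_pos: [0.5302, -0.0505, 0.1844]
orientation: [-0.313, 0.639, -0.302, -0.634]
wrist_force: [2.8, 3.5, 2.1]
gripper_width: 0.0106
```

```bash
python3 - <<'E'
from h import *
st()
c=cam('side'); save(c,'s9.png',(365,185,425,230),10)
E
```

```text
t 8.3 p [530.2 -50.5 184.4] yaw -141.5 axis [ 0.013  0.011 -1.   ] q6 0.394 F [2.79 3.53 2.15] T [ 1.554 -0.867 -0.034] w 10.6
```

View pics/s9.png

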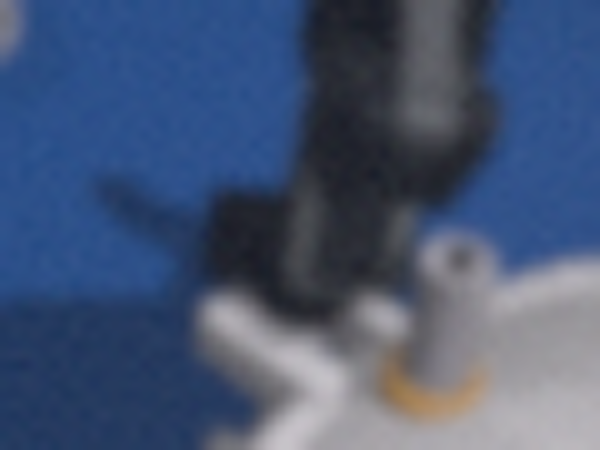

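```bash
python3 - <<'E'
from h import *
np.set_printoptions(precision=2,suppress=True)
c=cam('side'); box=np.array([365,185])
f=lambda P:(proj(c,P)-box)*10
for yaw in (83,85,87):
    a=np.radians(yaw); o=np.array([np.cos(a),np.sin(a),0]); t=np.array([o[1],-o[0],0]); z=np.array([0,0,1.])
    C=np.array([.5155,-.1875,0]); seat=C+.142*o+.166*z; pin=seat-.048*z; vent=seat-.034*o
    print(yaw,'seat',seat,'vent top',f(vent+.039*z),'vent foot',f(vent),'lug outer corners',f([seat+.014*o-.0165*t,seat+.014*o+.0165*t,seat+.014*o-.005*t, seat+.014*o+.005*t]).tolist())
    for th in (0,.1,.2):
        b=o*np.sin(th)+z*np.cos(th); w0=o*np.cos(th)-z*np.sin(th)
        w=np.array([-.62,.785,0]); w=w-b*(w@b); w/=np.linalg.norm(w); n=np.cross(b,w)
        E=[pin+b*h+w*.021+n*s for h in(.0565,.0765) for s in(-.006,.006)]
        print('  th',th,'wing end px',f(E).tolist())
# lug edge / vent visible as truth: edges of black left of finger
im=c['pixels'].astype(int).max(2)
for r in range(203,215): print(r,im[r,380:396])
E
```

```text
83 seat [ 0.53 -0.05  0.17] vent top [[458.98 243.89]] vent foot [[427.73 381.76]] lug outer corners [[200.64576704279887, 287.6258269914584], [309.2358287133669, 220.02782703051508], [238.941844829925, 263.78627643837063], [271.84540384984473, 243.30360291258245]]
  th 0 wing end px [[207.4885308761685, 233.26111812185843], [208.8410565158631, 273.16349140469697], [219.25859859729258, 162.9489754203007], [220.7626232318603, 202.74286994973806]]
  th 0.1 wing end px [[187.03128081708144, 226.62323398396381], [188.63768821611927, 263.1825978540681], [191.36415348347668, 151.83485453435964], [193.04477381641846, 188.07716435280838]]
  th 0.2 wing end px [[167.21230844973206, 222.82203992708872], [169.04777797861698, 255.87213225357317], [164.24239759138743, 144.44461905222568], [166.06623096773546, 176.98366514975532]]
85 seat [ 0.53 -0.05  0.17] vent top [[446.41 252.32]] vent foot [[415.49 390.22]] lug outer corners [[184.70053916212805, 300.7751970524879], [289.8912363860592, 229.80374171296802], [221.81798061318148, 275.7323091566815], [253.6912793290702, 254.2276090640263]]
  th 0
[... 1501 characters left out ...]
 78  73  67  71]
205 [103 113 118 122 121 107  80  54  49  50  50  50  51  54  65  74]
206 [ 96 103 103 104 105  92  65  47  42  43  44  43  43  53  66  78]
207 [97 95 95 97 95 81 56 46 46 45 43 47 46 54 69 80]
208 [104  99  95  97  91  75  53  44  44  42  42  38  45  54  71  82]
209 [117 108  99  97  87  71  53  41  45  41  40  44  46  58  72  80]
210 [131 122 107  97  85  69  50  47  45  43  43  39  48  58  76  78]
211 [136 128 113  95  88  68  51  50  44  43  43  38  45  60  70  76]
212 [133 129 109  95  86  72  59  53  49  46  47  42  48  60  74  73]
213 [128 116 104  95  87  86  78  79  74  68  53  44  46  54  64  73]
214 [114 109  95  93  98 103 111 117 108  94  76  55  45  45  53  62]
```

```bash
python3 - <<'E'
from h import *
np.set_printoptions(precision=1,suppress=True)
c=cam('side'); box=np.array([365,185]); o=st(); T=o['eef_pos']
f=lambda P:(proj(c,P)-box)*10
A=np.array([np.cos(np.radians(218.5)),np.sin(np.radians(218.5)),0]); W=np.array([-A[1]*-1,A[0]*-1,0]); W=np.array([-.62,.785,0])
for sgn in(1,-1):
  for al in(6,20):
    for dz in(2,25): print('side',sgn,'al',al,'dz',dz,f(T+A*al/1e3+W*sgn*.011+[0,0,dz/1e3]))
im=c['pixels']
for r in(205,208,211): print(r,[tuple(int(v) for v in x) for x in im[r,384:410]])
E
```

```text
t 8.45 p [530.3 -50.7 184.3] yaw -141.6 axis [ 0.  0. -1.] q6 0.394 F [2.6 3.6 2.8] T [ 1.7 -0.9 -0.1] w 10.5
side 1 al 6 dz 2 [[274.4 251.5]]
side 1 al 6 dz 25 [[289.6 168.7]]
side 1 al 20 dz 2 [[277.1 299.6]]
side 1 al 20 dz 25 [[292.6 216.6]]
side -1 al 6 dz 2 [[383.6 259.8]]
side -1 al 6 dz 25 [[401.  176.9]]
side -1 al 20 dz 2 [[387.7 308.1]]
side -1 al 20 dz 25 [[405.4 225.1]]
205 [(41, 71, 121), (38, 64, 109), (36, 51, 85), (34, 41, 57), (33, 36, 47), (35, 37, 49), (35, 40, 54), (34, 36, 50), (34, 35, 51), (40, 45, 54), (56, 58, 65), (67, 69, 76), (63, 64, 71), (46, 50, 57), (36, 39, 49), (38, 41, 50), (39, 39, 46), (42, 42, 51), (37, 37, 48), (44, 44, 54), (49, 54, 59), (59, 63, 69), (57, 61, 70), (44, 51, 70), (37, 49, 72), (39, 53, 84)]
208 [(38, 58, 94), (31, 47, 72), (32, 37, 54), (30, 37, 45), (34, 36, 45), (30, 35, 44), (31, 35, 42), (29, 30, 41), (32, 37, 46), (44, 47, 54), (62, 67, 69), (72, 74, 78), (63, 67, 73), (50, 54, 60), (42, 45, 51), (41, 44, 54), (44, 44, 55), (41, 44, 52), (45, 47, 56), (59, 61, 66), (79, 82, 86), (83, 87, 95), (73, 83, 105), (76, 91, 126), (91, 103, 140), (99, 112, 145)]
211 [(34, 51, 84), (32, 44, 69), (33, 37, 52), (33, 37, 45), (31, 31, 43), (32, 37, 44), (31, 35, 44), (33, 34, 43), (39, 42, 49), (51, 55, 60), (68, 70, 77), (71, 74, 79), (58, 61, 68), (50, 51, 59), (41, 46, 53), (43, 45, 52), (38, 43, 52), (39, 41, 49), (44, 47, 55), (55, 55, 61), (59, 62, 69), (59, 63, 74), (78, 81, 94), (120, 123, 132), (141, 139, 146), (129, 127, 134)]
```

Comparing the projected finger with the wing end shows the grip about 6 mm off-centre on the wing, towards the pipe. The nut axis is then near (0.5266, -0.046) in the arm frame, where an upright bolt should be. I'll regrip centred.

>>> drive_tool(moves=[[0, 0, 0, 0, 0, 0, 0.75], [0, 0, 0, -0.3, 0.5, 0, 0.75], [-2, 3, 0, 0, 0, 0, 0.75], [-2, 2, 0, 0, 0, 0, 0.75], [0, 0, 0, 0, 0, 0, 0.75]])

```text
clock: 8.95
eef_pos: [0.5229, -0.0466, 0.1817]
orientation: [0.308, -0.635, 0.308, 0.639]
wrist_force: [1.5, 0.5, 1.3]
gripper_width: 0.0218
```

```bash
python3 - <<'E'
from h import *
st()
c=cam('side')
print(c['pixels'][[205,208,211],380:412].astype(int).max(2))
E
```

```text
t 8.95 p [522.9 -46.6 181.7] yaw -141.6 axis [-0.006  0.002 -1.   ] q6 0.377 F [1.47 0.48 1.33] T [ 0.106 -0.659 -0.025] w 21.8
[[105 113 121 123 118 105  77  56  46  48  49  54  53  49  48  47  44  50
   51  48  48  50  48  48  47  46  59  88 116 133 138 139]
 [104  99  93  95  91  71  55  41  46  47  60  72  71  61  49  49  50  50
   49  53  56  63  61  51  46  57  89 123 139 145 144 142]
 [137 130 113  97  85  67  50  43  43  50  71  80  73  64  55  53  55  52
   53  66  89  96  77  52  42  61  91 124 142 130 110 110]]
```

>>> drive_tool(moves=[[3, 1, 3, 0, -0.4, 0, 0.8], [1, 0, 0, 0, 0, 0, 0.85], [0, 0, 0, 0, 0, 0, 0.95], [0, 0, 0, 0, 0, 0, 0.95]], force=50)

```text
clock: 9.4
eef_pos: [0.5272, -0.0451, 0.185]
orientation: [-0.309, 0.637, -0.307, -0.636]
wrist_force: [1.1, 0.1, -0.2]
gripper_width: 0.0099
```

>>> drive_tool(moves=[[0, -3, 0, 0, 0, 0, 0.95], [0, -3, 0, 0, 0, 0, 0.95]])

```text
clock: 9.6
eef_pos: [0.5276, -0.0477, 0.1849]
orientation: [0.31, -0.637, 0.303, 0.637]
wrist_force: [-1.1, 13.2, 3.9]
gripper_width: 0.0098
```

```bash
python3 - <<'E'
from h import *
st()
c=cam('side')
print(c['pixels'][[205,208,211],380:412].astype(int).max(2))
E
```

```text
t 9.6 p [527.6 -47.7 184.9] yaw -141.5 axis [ 0.003  0.01  -1.   ] q6 0.389 F [-1.06 13.24  3.92] T [4.964 0.65  0.049] w 9.8
[[106 115 122 124 124 122  99  68  47  55  55  54  65  74  76  60  50  49
   47  48  52  55  66  77  70  58  67  92 119 133 138 140]
 [103 100  95  96  90  78  56  45  42  40  45  55  72  81  72  59  53  54
   58  55  56  68  90  94  77  60  81 114 139 146 144 142]
 [136 128 114  98  88  74  56  45  38  41  47  55  73  78  66  57  52  52
   50  52  58  67  74  67  50  55  83 124 142 130 110 111]]
```

The stop is confirmed: 13 N at 2.6 mm of nudge, with a clear gap to the pipe and the grip centred to about 1 mm. I'll unload and start turning clockwise.

>>> drive_tool(moves=[[0, 1, 0, -0.5, 0.1, 0, 0.95], [0, 0, 0, 0, 0, -6, 0.95], [0, 0, 0, 0, 0, -6, 0.95], [0, 0, 0, 0, 0, -6, 0.95], [0, 0, 0, 0, 0, 0, 0.95]])

```text
clock: 10.15
eef_pos: [0.5274, -0.0452, 0.185]
orientation: [0.407, -0.579, 0.404, 0.579]
wrist_force: [1.0, 1.5, 0.4]
gripper_width: 0.0101
```

```bash
python3 - <<'E'
from h import *
st()
E
```

```text
t 10.15 p [527.4 -45.2 185. ] yaw -160.0 axis [ 0.002  0.004 -1.   ] q6 0.057 F [1.02 1.46 0.43] T [ 0.533 -0.339  0.043] w 10.1
```

>>> drive_tool(moves=[[0, 0, 0, 0, 0, -7, 0.95], [0, 0, 0, 0, 0, -7, 0.95], [0, 0, 0, 0, 0, -7, 0.95], [0, 0, 0, 0, 0, -7, 0.95], [0, 0, 0, 0, 0, -7, 0.95], [0, 0, 0, 0, 0, -7, 0.95], [0, 0, 0, 0, 0, 0, 0.95]])

```text
clock: 10.85
eef_pos: [0.528, -0.0452, 0.1848]
orientation: [0.59, -0.394, 0.585, 0.393]
wrist_force: [0.5, 0.8, 0.2]
gripper_width: 0.0101
```

```bash
python3 - <<'E'
from h import *
st()
c=cam('side'); save(c,'s10.png',(365,185,425,230),10)
E
```

```text
t 10.85 p [528.  -45.2 184.8] yaw 157.6 axis [ 0.006  0.002 -1.   ] q6 -0.684 F [0.53 0.77 0.2 ] T [ 0.479 -0.414 -0.054] w 10.1
```

View pics/s10.png

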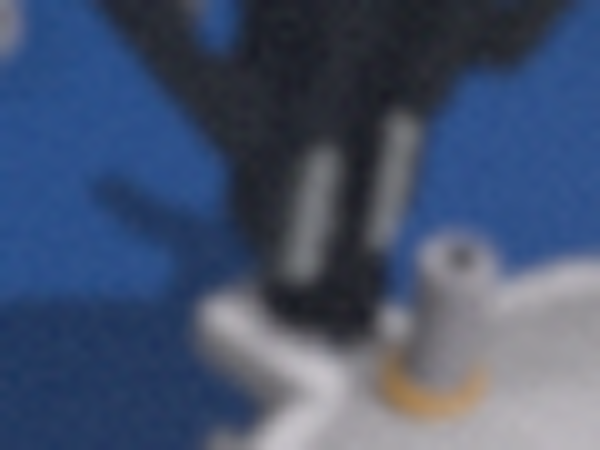

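The gripper has turned 61° and its fingers are clear of the pipe (finger edge at about 385, pipe at 420). I'll continue and watch the moment.

>>> drive_tool(moves=[[0, 0, 0, 0, 0, -7, 0.95], [0, 0, 0, 0, 0, -7, 0.95], [0, 0, 0, 0, 0, -7, 0.95]])

```text
clock: 11.2
eef_pos: [0.5282, -0.0453, 0.1847]
orientation: [0.651, -0.283, 0.646, 0.281]
wrist_force: [2.3, 1.2, -0.5]
gripper_width: 0.01
```

```bash
python3 - <<'E'
from h import *
st()
E
```

```text
t 11.2 p [528.2 -45.3 184.7] yaw 137.1 axis [ 0.007  0.    -1.   ] q6 -1.045 F [ 2.25  1.21 -0.46] T [ 0.395 -0.531  0.052] w 10.0
```

>>> drive_tool(moves=[[0, 0, 0, 0, 0, -5, 0.95], [0, 0, 0, 0, 0, -5, 0.95]])

```text
clock: 11.4
eef_pos: [0.5284, -0.0454, 0.1847]
orientation: [0.672, -0.226, 0.668, 0.224]
wrist_force: [1.4, 1.2, 0.6]
gripper_width: 0.0101
```

```bash
python3 - <<'E'
from h import *
st()
E
```

```text
t 11.4 p [528.4 -45.4 184.7] yaw 127.2 axis [ 0.007 -0.001 -1.   ] q6 -1.218 F [1.42 1.23 0.56] T [ 0.407 -0.402 -0.009] w 10.1
```

```bash
cat > f.py <<'E'
from h import *
o=st(); T=[o['torque'][2]]; F=[o['wrist_force']]
for i in range(5):
    cam('side'); o=ctrl.get_obs(); T.append(o['torque'][2]); F.append(o['wrist_force'])
print('Tz',np.round(T,3),'mean %.3f'%np.mean(T),'F',np.mean(F,0).round(1))
E
python3 f.py
```

```text
t 11.4 p [528.4 -45.4 184.7] yaw 127.2 axis [ 0.007 -0.001 -1.   ] q6 -1.218 F [1.42 1.23 0.56] T [ 0.407 -0.402 -0.009] w 10.1
Tz [-0.009  0.03   0.002 -0.031  0.077  0.063] mean 0.022 F [1.5 1.1 0.2]
```

>>> drive_tool(moves=[[0, 0, 0, 0, 0, -5, 0.95]])

```text
clock: 11.75
eef_pos: [0.5284, -0.0455, 0.1848]
orientation: [0.681, -0.199, 0.677, 0.196]
wrist_force: [2.0, 1.1, -0.8]
gripper_width: 0.0104
```

```bash
python3 f.py
```

```text
t 11.75 p [528.4 -45.5 184.8] yaw 122.4 axis [ 0.007 -0.002 -1.   ] q6 -1.301 F [ 2.03  1.06 -0.77] T [ 0.314 -0.587  0.041] w 10.4
Tz [ 0.041  0.012  0.024 -0.013 -0.037 -0.02 ] mean 0.001 F [ 1.8  0.9 -0.5]
```

>>> drive_tool(moves=[[0, 0, 0, 0, 0, -5, 0.95]])

```text
clock: 12.1
eef_pos: [0.5284, -0.0455, 0.1847]
orientation: [0.689, -0.17, 0.685, 0.167]
wrist_force: [2.2, 1.0, 0.1]
gripper_width: 0.01
```

```bash
python3 f.py
```

```text
t 12.1 p [528.4 -45.5 184.7] yaw 117.5 axis [ 0.007 -0.002 -1.   ] q6 -1.387 F [2.19 1.04 0.07] T [ 0.222 -0.681  0.071] w 10.0
Tz [ 0.071  0.002 -0.078  0.003  0.002 -0.047] mean -0.008 F [ 2.1  0.5 -0.5]
```

>>> drive_tool(moves=[[0, 0, 0, 0, 0, -5, 0.95]])

```text
clock: 12.45
eef_pos: [0.5284, -0.0455, 0.1847]
orientation: [0.695, -0.141, 0.691, 0.138]
wrist_force: [1.9, -0.0, -0.6]
gripper_width: 0.0104
```

```bash
python3 f.py
```

```text
t 12.45 p [528.4 -45.5 184.7] yaw 112.7 axis [ 0.007 -0.003 -1.   ] q6 -1.472 F [ 1.86 -0.04 -0.57] T [ 0.105 -0.689  0.006] w 10.4
Tz [ 0.006  0.034 -0.035  0.006 -0.011 -0.01 ] mean -0.002 F [ 1.9  0.1 -0.6]
```

>>> drive_tool(moves=[[0, 0, 0, 0, 0, -5, 0.95]])

```text
clock: 12.8
eef_pos: [0.5284, -0.0456, 0.1847]
orientation: [0.701, -0.111, 0.697, 0.108]
wrist_force: [1.6, -1.4, -0.7]
gripper_width: 0.0101
```

```bash
python3 f.py
```

```text
t 12.8 p [528.4 -45.6 184.7] yaw 107.8 axis [ 0.006 -0.004 -1.   ] q6 -1.557 F [ 1.58 -1.43 -0.66] T [ 0.105 -0.734  0.08 ] w 10.1
Tz [0.08  0.114 0.097 0.102 0.132 0.06 ] mean 0.098 F [ 2.1 -0.5 -0.5]
```

>>> drive_tool(moves=[[0, 0, 0, 0, 0, -5, 0.95]])

```text
clock: 13.15
eef_pos: [0.5284, -0.0456, 0.1847]
orientation: [0.705, -0.082, 0.701, 0.078]
wrist_force: [2.5, -0.1, -1.0]
gripper_width: 0.01
```

```bash
python3 f.py
```

```text
t 13.15 p [528.4 -45.6 184.7] yaw 103.0 axis [ 0.006 -0.004 -1.   ] q6 -1.642 F [ 2.52 -0.09 -1.01] T [ 0.043 -0.793  0.263] w 10.0
Tz [0.263 0.277 0.205 0.195 0.21  0.193] mean 0.224 F [ 2.4  0.1 -0.5]
```

The moment rose from 0 to 0.10 to 0.22 Nm with the side forces staying near zero, so the nut is bearing from about yaw 108–112°. I'll continue in small steps and watch for the plateau.

>>> drive_tool(moves=[[0, 0, 0, 0, 0, -4, 0.95]])

```text
clock: 13.5
eef_pos: [0.5284, -0.0456, 0.1847]
orientation: [0.707, -0.058, 0.703, 0.055]
wrist_force: [2.9, 0.0, -0.4]
gripper_width: 0.01
```

```bash
python3 f.py
```

```text
t 13.5 p [528.4 -45.6 184.7] yaw 99.1 axis [ 0.006 -0.005 -1.   ] q6 -1.709 F [ 2.85  0.01 -0.44] T [-0.067 -0.852  0.262] w 10.0
Tz [0.262 0.235 0.236 0.241 0.283 0.193] mean 0.242 F [ 2.3 -0.  -0.9]
```

>>> drive_tool(moves=[[0, 0, 0, 0, 0, -4, 0.95]])

```text
clock: 13.85
eef_pos: [0.5284, -0.0457, 0.1847]
orientation: [0.708, -0.034, 0.705, 0.03]
wrist_force: [3.0, -0.2, -1.0]
gripper_width: 0.0101
```

```bash
python3 f.py
```

```text
t 13.85 p [528.4 -45.7 184.7] yaw 95.2 axis [ 0.005 -0.005 -1.   ] q6 -1.777 F [ 3.01 -0.17 -1.  ] T [-0.092 -0.89   0.239] w 10.1
Tz [0.239 0.232 0.194 0.259 0.205 0.301] mean 0.239 F [ 2.6 -0.5 -0.9]
```

The plateau at 0.24 Nm matches the start of the bearing torque. Two or three more small steps should give about 20° past bearing.

>>> drive_tool(moves=[[0, 0, 0, 0, 0, -4, 0.95]])

```text
clock: 14.2
eef_pos: [0.5284, -0.0457, 0.1847]
orientation: [0.709, -0.01, 0.705, 0.006]
wrist_force: [2.4, 0.3, -0.3]
gripper_width: 0.0102
```

```bash
python3 f.py
```

```text
t 14.2 p [528.4 -45.7 184.7] yaw 91.4 axis [ 0.005 -0.005 -1.   ] q6 -1.845 F [ 2.36  0.28 -0.31] T [-0.089 -0.866  0.28 ] w 10.2
Tz [0.28  0.281 0.286 0.244 0.254 0.232] mean 0.263 F [ 2.3 -0.  -0.8]
```

>>> drive_tool(moves=[[0, 0, 0, 0, 0, -5, 0.95]])

```text
clock: 14.55
eef_pos: [0.5284, -0.0457, 0.1847]
orientation: [0.708, 0.02, 0.705, -0.024]
wrist_force: [3.2, 0.1, -1.1]
gripper_width: 0.01
```

```bash
python3 f.py
```

```text
t 14.55 p [528.4 -45.7 184.7] yaw 86.5 axis [ 0.005 -0.006 -1.   ] q6 -1.931 F [ 3.21  0.05 -1.06] T [-0.22  -0.883  0.309] w 10.0
Tz [0.309 0.33  0.218 0.246 0.271 0.247] mean 0.270 F [ 2.9 -0.2 -0.5]
```

>>> drive_tool(moves=[[0, 0, 0, 0, 0, -2, 0.95], [0, 0, 0, 0, 0, 0, 0.95]])

```text
clock: 15.0
eef_pos: [0.5284, -0.0458, 0.1847]
orientation: [0.708, 0.03, 0.705, -0.035]
wrist_force: [1.8, -0.4, -1.7]
gripper_width: 0.0102
```

```bash
python3 f.py
```

```text
t 15.0 p [528.4 -45.8 184.7] yaw 84.7 axis [ 0.004 -0.006 -1.   ] q6 -1.961 F [ 1.76 -0.38 -1.72] T [-0.191 -0.817  0.289] w 10.2
Tz [0.289 0.294 0.36  0.291 0.342 0.274] mean 0.308 F [ 1.9 -0.6 -1.3]
```

>>> drive_tool(moves=[[1, 0, 0, 0, 0, 0, 0.83], [0, 0, 0, 0, 0, 0, 0.8], [0, 0, 0, 0, 0, 0, 0.8]])

```text
clock: 15.55
eef_pos: [0.5283, -0.0458, 0.1844]
orientation: [0.707, 0.031, 0.706, -0.035]
wrist_force: [0.6, 0.0, -1.0]
gripper_width: 0.0169
```

```bash
python3 f.py
```

```text
t 15.55 p [528.3 -45.8 184.4] yaw 84.7 axis [ 0.001 -0.006 -1.   ] q6 -1.961 F [ 0.56  0.01 -0.96] T [ 0.032 -0.002  0.056] w 16.9
Tz [0.056 0.038 0.029 0.029 0.023 0.017] mean 0.032 F [-0.2  0.1 -0.2]
```

The final torque was 0.31 Nm, which is about 20° past bearing. The fingers are open and no force shows, so I'll lift straight up and check.

>>> drive_tool(moves=[[0, 0, 10, 0, 0, 0, 0.8], [0, 0, 20, 0, 0, 0, 0.8], [0, 0, 30, 0, 0, 0, 0.8], [0, 0, 40, 0, 0, 0, 0.8], [0, 40, 10, 0, 0, 0, 0.8], [0, 45, 0, 0, 0, 0, 0.8], [0, 45, 0, 0, 0, 0, 0.8], [0, 0, 0, 0, 0, 0, 0.8]])

```text
clock: 16.6
eef_pos: [0.5271, 0.0864, 0.305]
orientation: [0.708, 0.033, 0.704, -0.036]
wrist_force: [0.5, -0.3, -0.7]
gripper_width: 0.0171
```

```bash
python3 - <<'E'
from m import *
st(); o=measure()
a=cv2.resize(o['sidec']['pixels'][175:235,355:425,::-1],(420,360),interpolation=cv2.INTER_CUBIC)
b=cv2.resize(o['topc']['pixels'][150:210,360:420,::-1],(360,360),interpolation=cv2.INTER_CUBIC)
cv2.imwrite('pics/v11.png',np.hstack([a,b]))
E
```

```text
t 16.6 p [527.1  86.4 305. ] yaw 84.4 axis [ 0.006 -0.005 -1.   ] q6 -2.211 F [ 0.48 -0.33 -0.65] T [ 0.002 -0.024 -0.006] w 17.1
top
[[-155.9333    0.1419    0.1912    0.199   141.    ]
 [ -95.6478    0.1392    0.1906    0.1981  146.    ]
 [ -34.3047    0.1379    0.1898    0.1973  134.    ]
 [  26.2096    0.14      0.1905    0.1988  120.    ]
 [  85.937     0.1435    0.1931    0.2016  112.    ]
 [ 144.8116    0.1442    0.1914    0.1986  116.    ]]
side
[[-154.6488    0.149     0.1888    0.1959  206.    ]
 [ -96.8426    0.1449    0.1877    0.1954  267.    ]
 [ -37.6227    0.1361    0.1891    0.1963  123.    ]
 [  24.9104    0.1359    0.1868    0.196   146.    ]
 [  87.9109    0.1365    0.1878    0.1958  109.    ]
 [ 147.249     0.144     0.1879    0.195   183.    ]]
```

View pics/v11.png

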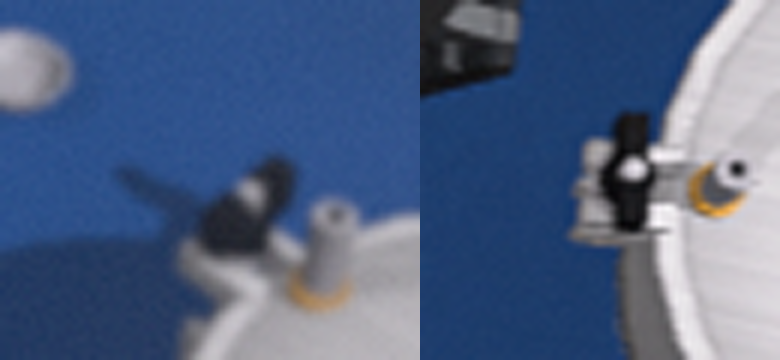

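The bolt stands upright in the slot, at radius 0.1435 and 0.1365 m in the two views against a nominal 0.142. The wings lie across the slot, matching the last jaw angle, so the grip didn't slip. The gripper is clear, so I'm handing in.

```bash
python3 -c "
from rig import ticket; print(ticket.job_done())"
```

```text
the job is handed in; nothing more can be done
None
```

I swung the hinged bolt upright into the slot, screwed the wing nut down until it bore on the lug, and nipped it up about 20 degrees more. The job was handed in at about 17 s on the robot's clock; no verdict is reported.

- **Bolt:** I straddled the leaning nut and drew it inwards to the stop, which took a 13 N nudge. The last pictures put it at radius 143.5 mm (top view) and 136.5 mm (side view), against a nominal 142 mm, so upright within the measuring error.
- **Turning:** I turned the nut clockwise about 134 degrees in one grip, in short steps. The moment rose from about 0 to 0.22 Nm as it bore, then climbed slowly to about 0.31 Nm. That fits about 20 degrees past bearing, with bounds of roughly 19 to 28 degrees. The wings lay at the final jaw angle afterwards, so the grip had not slipped.
- **Vent pipe:** The side forces stayed below about 4 N while turning. Earlier, with the first grip off-centre towards the pipe, I felt 12 N and couldn't tell the stop from the pipe. I backed off and regripped centred. That 12 N was under the 15 N limit, and my geometry puts the finger clear of the pipe by 1 to 2 mm, so it was most likely the stop.
- **Tray, cup and spoon:** I never worked near them, but I did not measure them again at the end.

At hand-in the gripper was clear of everything and the wrist force was near zero.

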